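# Clamp an offcut for planing with three clicks of the ratchet lever

## Task

Get the short, square-ended offcut (110 x 50 x 30 mm) ready for planing: lay it flat and lengthwise on the planing board between the wooden end stop and the sprung jaw, and let go of it. Then swing the ratchet lever by its knob round towards the end stop, exactly three clicks from where it stands, feeling for each click (the ratchet does not run back, and a fourth click would bruise the ends), and keep hold of the knob there while I take the first shaving: finish with the fingers still gripping or pressing on it. Leave the longer offcut and the thin mitred one where they lie.

Things in the scene. Friction and masses are not known exactly. Their poses are not given: they have to be found in the camera images.
- offcut_square: The workpiece: plain softwood block with square ends, 110 mm long (own y) x 50 mm wide (own x) x 30 mm thick (own z), about 0.08 kg, loose, lying flat on the left part of the bench among two other offcuts. Origin: centre of its underside.
- offcut_long: Bystander: longer softwood block, 140 (own y) x 40 (own x) x 35 mm; too long for the clamp. Origin: centre of its underside.
- offcut_mitred: Bystander: thin softwood piece with one slanting end, 109 (own y) x 40 (own x) x 15 mm. Origin: centre of its underside.
- planing_board: Plywood planing board screwed to the bench, turned a little, 285 (own x) x 130 (own y) x 15 mm; origin: centre of its underside. Wooden end stop at its near end (-x), grey clamp with sprung jaw, toothed wheel and lever at the far end (+x). Gap from stop to jaw 118 mm at the start, open on both sides; both are 64 mm wide and end 22 to 23 mm above the board, so the block stands 7 mm proud.
- bed_centre (a point): Middle of the gap between end stop and jaw at the start, on the board's top (15 mm above the bench); axes as planing_board's. The block's underside centre belongs here, its long side along x.
- end_stop (a point): Middle of the lower edge of the end stop's flat inner face, on the board's top. The stop is dark wood, 22 x 64 x 22 mm, fixed to the board.
- jaw: Sprung aluminium jaw, 10 x 64 x 22 mm, that the lever drives towards the end stop (-x of the board) by 16 mm per rad of lever. Origin: middle of the lower edge of its pressing face, on the board. Once it meets the block, the lever compresses its springs (4 N at first touch, then 2 N per mm).
- lever_hinge (a point): On the lever's upright turning axis, 42 mm above the bench, in the middle of the toothed wheel; axes as the lever's: its x points along the lever to the knob.
- lever_knob: Black tapered upright knob, 42 mm tall, 24 mm in diameter from 20 to 34 mm above its origin, narrower below, revolving on the lever 100 mm from the turning axis. Origin: centre of its underside on the lever's end boss, 62.5 mm above the bench (top at 104.5 mm). At lever value 0 it lies 65 degrees counter-clockwise (from above) of the board's +x, seen from the axis.
- lever (a joint): Lever angle, rad; grows counter-clockwise from above (knob comes towards the robot), driving the jaw. Starts at 0 to 0.02, resting on a tooth. Ratchet, pitch 0.30 (30 mm at the knob), no running back: the pull at the knob climbs to 2 to 6 N, then drops by 4 to 10 N within 5 mm near 0.24, 0.54, 0.83 (clicks); let go, it rests at 0.30, 0.60, 0.90. A fourth click is near 1.12; end at 1.45.

How it is judged:
On the way, in this order (a step that is already met when the one before it is completed fails the run):
1. the square-ended offcut lies flat and lengthwise between end stop and jaw, let go, and the lever has not been clicked yet (x of offcut_square in the frame of bed_centre between -0.0075 and 0.0075 m and y of offcut_square in the frame of bed_centre between -0.014 and 0.014 m and z of offcut_square in the frame of bed_centre between -0.003 and 0.003 m and angle between offcut_square's own z axis and vertical below 0.06 rad and angle between the y axis of offcut_square and the x axis of planing_board, either way round below 0.1 rad and contact force between the fingers and offcut_square below 0.2 N and value of joint lever below 0.2 rad), for 0.2 s.
2. the first click has been taken by the knob, with the offcut in its place (x of offcut_square in the frame of bed_centre between -0.0075 and 0.0075 m and y of offcut_square in the frame of bed_centre between -0.014 and 0.014 m and z of offcut_square in the frame of bed_centre between -0.003 and 0.003 m and angle between offcut_square's own z axis and vertical below 0.06 rad and angle between the y axis of offcut_square and the x axis of planing_board, either way round below 0.1 rad and contact force between the fingers and offcut_square below 0.2 N and value of joint lever above 0.27 rad and contact force between the fingers and lever_knob above 0.3 N), for 0.05 s.
At the end, for the whole second after the job is handed in: Lever past its third click only (0.85 to 1.08 rad), fingers still on its knob (over 1 N); square offcut flat, within 14 mm and 0.1 rad of the board's middle line, not touched by the fingers, squeezed against the end stop by the jaw with over 6 N; bystanders moved under 30 mm (x of offcut_square in the frame of bed_centre between -0.0075 and 0.0075 m and y of offcut_square in the frame of bed_centre between -0.014 and 0.014 m and z of offcut_square in the frame of bed_centre between -0.003 and 0.003 m and angle between offcut_square's own z axis and vertical below 0.06 rad and angle between the y axis of offcut_square and the x axis of planing_board, either way round below 0.1 rad and contact force between the fingers and offcut_square below 0.2 N and value of joint lever between 0.85 and 1.08 rad and contact force between the fingers and lever_knob above 1 N and contact force between jaw and offcut_square above 6 N and distance of each of offcut_long, offcut_mitred from where it was at the start of the episode below 0.03 m); the arm keeps its last pose, push and grip.
It fails at once if the lever is drawn over a fourth click (value of joint lever above 1.17 rad).
It fails at once if the offcut long is disturbed (30 mm) (distance of offcut_long from where it was at the start of the episode above 0.03 m).
It fails at once if the offcut mitred is disturbed (30 mm) (distance of offcut_mitred from where it was at the start of the episode above 0.03 m).
It also fails if it takes over 70 s, if anything falls off the work surface, if the arm or the gripper's body presses on something with over 40 N, if the wrist force passes 120 N, or if a joint passes its speed limit or range.

## Robot

A 7-joint arm with a two-finger parallel gripper is mounted at the origin on a cart in front of the work surface, level with it; the furniture and walls round the work are solid. World frame = base frame: x ahead of the robot, y to its left, z up, the work surface at z = 0. Lengths are in m, angles in rad, forces in N, time in s.
With the tool pointing down it reaches from about 0.425 to 0.95 m from the base axis. Payload 4.7 kg.
Tool frame: the origin (TCP) lies on the centre line of the jaws, within the pads' length; the fingertips stand robot.nose_length ahead of it and the grasp point (between the pads) lies 8 mm behind it (robot.nose_length is the distance from the TCP to the fingertips, in m); z points along the fingers, y is the line along which they close (so a half turn about z gives the same grasp; the last joint's range is limited). The gripper opens to 85 mm and grips with 20 to 120 N. Pads are 22 mm wide; open, the fingers measure 114 mm over their backs; the gripper's body (76 mm by 85 mm) begins 54 mm behind the grasp point. The pads swing forward as they close: fully open they stand 13 mm farther back than shut.
Start: joints at [1.256, 0.469, -0.049, 1.532, 0.024, 1.141, -0.082], TCP at [0.19, -0.648, 0.221] pointing down, gripper open.
Joint ranges: [-2.59, 2.59], [-0.33, 1.99], [-1.39, 1.29], [0.1, 2.45], [-1.04, 4.18], [0.21, 1.99], [-2.66, 2.66]. Speed limits (rad/s): [2.57, 2.57, 3.14, 3.14, 3.14, 3.14, 3.14].

## Interface

Orientations are given as [roll, pitch, yaw] about the fixed x, y, z axes, in that order (R = Rz(yaw) Ry(pitch) Rx(roll)).
In Python, from plant import robot gives the robot as it stands. Calls block until the motion is done:
- robot.goto(position, orientation): joint-space move of the TCP to a pose.
- robot.move_straight(position, vel=0.15, attitude=None, contact_N=None): straight line of the TCP; attitude=None keeps the orientation; vel is the mean speed in m/s. With contact_N (N) it stops when the force on the tool has changed by that much, and returns True; else False.
- robot.move_joints(angles): joint-space move.
- robot.grip(opening, strength=None): opening from 0.0 (shut) to 1.0 (fully open); strength is the grip in N (None keeps the last); returns when the fingers have stopped.
- robot.sleep(seconds).
- robot.inverse_kinematics(position, orientation): joint angles nearest the present ones, or None.
- robot.sense(): the state.
- robot.grab_frame(name): name is "scene" or "top" or "wrist"; returns a dict with "image" (400x640x3 uint8, red, green, blue), "range_z" (400x640 float32, m along the optical axis (not along the pixel's ray), 0 where there is no reading), "fx", "fy", "cx", "cy" (pixels), "R" (3x3) and "t" (3): a world point X has camera coordinates R X + t. Camera axes: x right, y down, z forward; pixel columns grow to the right and rows downward; lengths in m; the calibration is good to about 2 mm. A picture is of the moment at which its call begins.
A pose or a line that the arm cannot do raises robot.IKError and nothing moves.
- robot.close_job(): hands the job in; it is judged then, once.
The state is a dict: "t": time; "joint_pos": joint angles; "joint_velocities": joint speeds; "effort": joint torques, N m; "tcp_pos": TCP position; "tcp_rot": TCP orientation; "wrist_force": force on the tool from outside, world axes, zero at the start; "torque": the same for the moment, N m; "opening": opening from 0.0 (shut) to 1.0 (fully open); "gripper_force": force on a finger pad.
Only numpy, scipy, OpenCV 4.12 (cv2) and the standard library are available. Lean on these libraries where they do the work, as an engineer would, in place of code of your own. Each camera call takes 0.05 s, during which the arm holds its last target. There are 200 camera calls.

## Working session

There is one attempt and no reset: what is moved stays moved. The work goes in short steps, each a Python script; the robot and the scene stay as the last script left them, time stands still between calls to the robot, and variables do not carry over. Pictures are saved under pics/ and viewed, at most 10 in all, crops included, and the job is handed in when it is done.

```bash
mkdir -p pics; ls; python3 - <<'E'
from plant import robot
import cv2, numpy as np
s=robot.sense(); print(s, robot.nose_length)
for n in ("scene","top"):
    f=robot.grab_frame(n); cv2.imwrite(f"pics/{n}0.png",f["image"][...,::-1]); np.savez(f"/tmp/{n}0.npz",**f)
    print(n,f["fx"],f["cx"],f["cy"],f["R"].tolist(),f["t"], -np.array(f["R"]).T@f["t"])
E
```

```text
pics
{'t': 0.0, 'joint_pos': array([ 1.25610576,  0.46943112, -0.04857395,  1.53373329,  0.0240651 ,
        1.14097977, -0.0822793 ]), 'joint_velocities': array([ 9.20966003e-04,  3.86842286e-05,  5.68460738e-04,  1.25705754e-03,
        2.05652262e-04, -8.11370252e-04, -1.51650125e-03]), 'effort': array([-1.60614891e-04, -5.10304821e+01, -4.71496931e-02, -2.37708807e+01,
        1.04662040e-02,  7.51927349e-03,  4.36134457e-06]), 'tcp_pos': array([ 0.19012493, -0.64702525,  0.22005165]), 'tcp_rot': array([-3.13962583e+00,  5.09275045e-05,  2.85810508e-01]), 'wrist_force': array([ 0.53943822, -0.01408151, -0.41172   ]), 'torque': array([-0.00960889,  0.02797212, -0.00037736]), 'gripper_force': 0.0, 'opening': 0.9987605516478608} 0.011
scene 382.86968978755243 316.31156327714996 197.7595956008139 [[-0.6561882673899258, -0.7545812247503872, -0.004912534377751574], [-0.36767695228427516, 0.325405552331147, -0.8711629498957174], [0.6589617716520086, -0.569840681038364, -0.49096943055039527]] [0.36535124 0.23891694 0.62644263] [-0.0852183   0.55491478  0.51749457]
top 513.1910866894335 314.0135111146204 196.07235514915067 [[0.022607655712800608, -0.9995193975572264, 0.02121008745882381], [-0.9951921298494486, -0.02452193904347997, -0.09482246142800714], [0.09529700199318716, -0.018964398550635267, -0.995268221636119]] [-0.01366007  0.52174785  1.47851949] [0.3786497  0.02718    1.52128661]
```

View pics/top0.png

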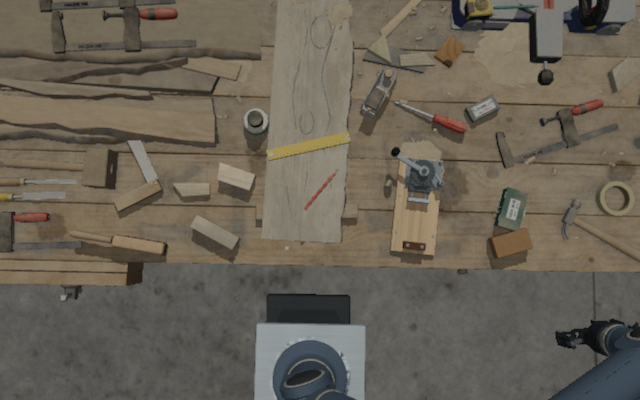

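View pics/scene0.png

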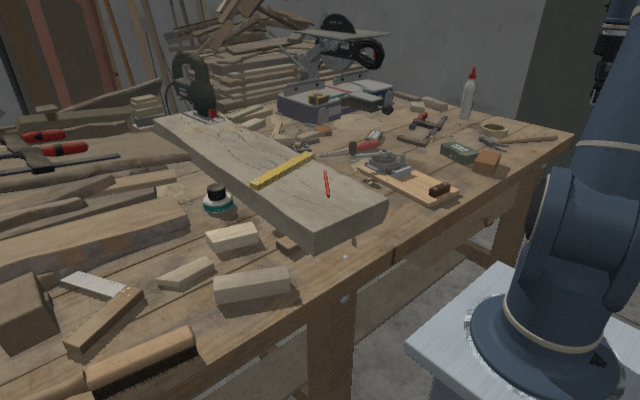

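The top view shows the square offcut at about (236,178), the mitred one at (192,190) and the long one at (215,233). The board runs from (413,247) up to the clamp at (422,178), with the knob at (396,152). I'll measure these with depth.

```bash
cat > h.py <<'E'
import numpy as np, cv2
def cloud(f):
    z=f["range_z"]; v,u=np.indices(z.shape)
    P=np.stack([(u-f["cx"])/f["fx"]*z,(v-f["cy"])/f["fy"]*z,z],-1)
    W=(P-f["t"])@f["R"]; W[z==0]=np.nan
    return W
def rect(P):
    """min-area rectangle of xy points: centre, sizes, yaw of long side"""
    (c,s,a)=cv2.minAreaRect((P[:,:2]*1000).astype(np.float32))
    if s[0]<s[1]: s=s[::-1]; a+=90
    return np.array(c)/1000,np.array(s),(a+90)%180-90
def blob(W,box,lo,hi):
    m=(W[...,0]>box[0])&(W[...,0]<box[1])&(W[...,1]>box[2])&(W[...,1]<box[3])&(W[...,2]>lo)&(W[...,2]<hi)
    n,l,st,_=cv2.connectedComponentsWithStats(m.astype(np.uint8))
    return [(W[l==i],st[i]) for i in range(1,n) if st[i][4]>25]
E
python3 - <<'E'
import numpy as np
from h import *
for n in ("top","scene"):
    f=dict(np.load(f"/tmp/{n}0.npz")); W=cloud(f)
    if n=="top":
        for p in [(236,178),(192,190),(215,233),(310,200),(413,245),(410,215),(396,152),(422,178),(418,200),(255,122),(388,183)]: print(p,W[p[1],p[0]].round(4))
    for nm,box,lo,hi in [("offcuts",(.2,.55,.13,.5),.010,.06),("board",(.3,.6,-.35,-.15),.008,.022),("stop",(.3,.43,-.35,-.15),.03,.045),("knob",(.3,.65,-.35,-.1),.085,.12)]:
        for P,st in blob(W,box,lo,hi): print(n,nm,st,rect(P),"z",np.percentile(P[:,2],[10,50,90]).round(4))
E
```

```text
(236, 178) [0.5683 0.2272 0.0339]
(192, 190) [0.532  0.3574 0.0142]
(215, 233) [0.4072 0.2819 0.0325]
(310, 200) [0.5056 0.0107 0.0756]
(413, 245) [ 0.3857 -0.2902  0.0385]
(410, 215) [ 0.4738 -0.2861  0.0142]
(396, 152) [ 0.6452 -0.228   0.0993]
(422, 178) [ 0.5798 -0.3129  0.0511]
(418, 200) [ 0.5169 -0.3051  0.035 ]
(255, 122) [0.7285 0.1745 0.0645]
(388, 183) [ 0.5676 -0.2205  0.0118]
top offcuts [142 183  21  17 225] (array([0.53237726, 0.47866425]), array([60.40952682, 38.68693542]), -62.20266914367676) z [0.0138 0.0184 0.0228]
top offcuts [173 184  38  13 327] (array([0.53169073, 0.35914111]), array([109.72214508,  36.53397751]), -88.93712556362152) z [0.0109 0.014  0.0178]
top offcuts [232 185  21   6  73] (array([0.54213306, 0.21171709]), array([58.66170883, 15.64994717]), -89.94024223461747) z [0.0161 0.0274 0.032 ]
top offcuts [256 205   8  15 111] (array([0.47180301, 0.15739415]), array([41.55424118, 21.60369492]), 0.827402651309967) z [0.0132 0.0186 0.0232]
top offcuts [191 215  49  35 704] (array([0.40964084, 0.28323264]), array([141.48576355,  40.30553436]), 62.6497802
[... 1440 characters left out ...]
.48196881]), array([60.66115189, 37.38105774]), -61.19109344482422) z [0.0137 0.0214 0.0229]
scene offcuts [ 140  325   58   49 1620] (array([0.36534647, 0.46441299]), array([74.77714539, 35.96265793]), 82.43678283691406) z [0.017  0.0435 0.0472]
scene board [ 367  168   92   38 1313] (array([ 0.47929993, -0.28571115]), array([244.23014832, 131.11100769]), 3.2184557914733887) z [0.0123 0.0167 0.0182]
scene stop [429 182  22  11 144] (array([ 0.38651019, -0.29178293]), array([66.76808929, 24.19607162]), 86.43815612792969) z [0.0324 0.0379 0.0396]
scene knob [351 141   6   9  45] (array([ 0.6448208 , -0.22473013]), array([25.27416801,  9.6458025 ]), -88.99802851676941) z [0.0882 0.0975 0.1045]
```

```bash
python3 - <<'E'
from plant import robot
import cv2, numpy as np
pi=np.pi
for k,p,yaw in [("b0",(.47,-.29,.33),0),("b1",(.52,-.25,.36),0),("o0",(.54,.22,.33),0),("o1",(.50,.25,.36),0)]:
    robot.goto(p,[pi,0,yaw]); robot.sleep(.3)
    f=robot.grab_frame("wrist"); cv2.imwrite(f"pics/{k}.png",f["image"][...,::-1]); np.savez(f"/tmp/{k}.npz",**f)
    s=robot.sense();print(k,s["t"],s["tcp_pos"],s["tcp_rot"],s["joint_pos"].round(2),s["wrist_force"], (-f["R"].T@f["t"]).round(3))
a=[cv2.resize(cv2.imread(f"pics/{k}.png"),(400,250)) for k in ("b0","b1","o0","o1")]
cv2.imwrite("pics/m.png",np.vstack([np.hstack(a[:2]),np.hstack(a[2:])]))
E
```

```text
b0 2.1583 [ 0.46981957 -0.29038843  0.3298595 ] [-3.14147421e+00  2.03315220e-04 -7.49403539e-04] [ 0.65  0.2  -0.2   1.67  0.04  1.28 -1.14] [-0.41711215  0.21648886 -0.12925763] [ 0.539 -0.29   0.482]
b1 2.8917 [ 0.5192816  -0.25074847  0.35971578] [-3.14158731e+00  7.21215786e-04 -1.61458888e-03] [ 0.57  0.23 -0.24  1.56  0.06  1.35 -1.25] [-0.61624469  0.63941556 -0.26135597] [ 0.589 -0.25   0.512]
o0 4.9667 [0.54016976 0.21958954 0.33000374] [ 3.14154380e+00  4.33688906e-07 -7.83528814e-04] [ 0.    0.3  -0.59  1.58  0.17  1.31 -2.18] [ 0.42628421  0.12288775 -0.2138907 ] [0.61  0.22  0.483]
o1 5.6583 [0.50040013 0.24925388 0.35931633] [ 3.14113622e+00  1.12193303e-03 -1.30667349e-03] [-0.04  0.24 -0.62  1.59  0.14  1.36 -2.24] [ 0.3389412   0.51843137 -0.90115631] [0.57  0.25  0.512]
```

View pics/m.png

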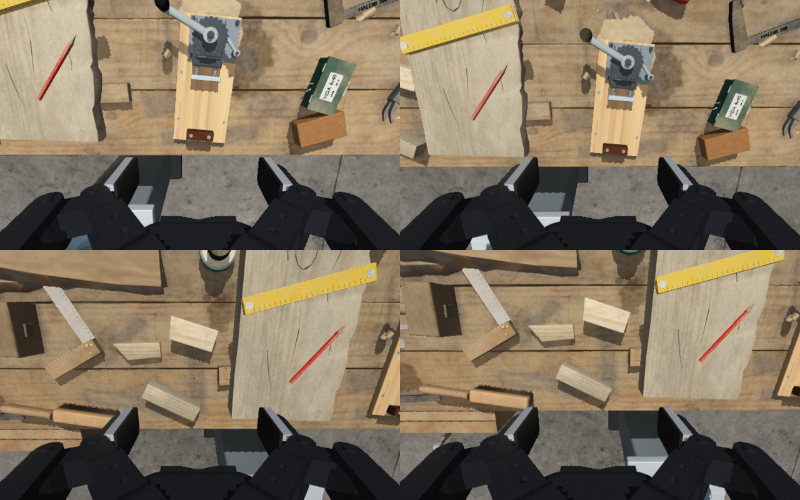

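The mosaic shows, at half scale, the board (stop at about (198,135), jaw at (206,75), knob at (165,7)) and the square block at (193,335). It has the mitred piece to its left, the long one below it and the thick plank to its right. Next I'll measure exact poses from both wrist views.

```bash
python3 - <<'E'
import numpy as np
from h import *
for n in ("o0","o1","b0","b1","top"):
    f=dict(np.load(f"/tmp/{n}.npz" if n!="top" else "/tmp/top0.npz")); W=cloud(f)
    L=[]
    if n[0] in "ot": L+=[("sq",(.5,.65,.14,.31),.022,.045),("mit",(.45,.6,.29,.44),.009,.03),("long",(.3,.48,.18,.36),.027,.045),("plank",(.4,.65,.05,.2),.05,.1)]
    if n[0] in "bt": L+=[("board",(.3,.6,-.4,-.15),.008,.022),("stop",(.34,.43,-.4,-.2),.03,.045),("jaw",(.5,.545,-.4,-.2),.03,.045),("knob",(.55,.7,-.35,-.15),.09,.12)]
    for nm,box,lo,hi in L:
        for P,st in blob(W,box,lo,hi):
            if st[4]>40: c,s,a=rect(P); print(n,nm,st[4],c.round(4),s.round(1),round(a,1),"z",np.percentile(P[:,2],[10,50,90]).round(4))
E
python3 - <<'E'
import cv2
a=cv2.imread("pics/b0.png")[0:240,250:410]
cv2.imwrite("pics/b0c.png",cv2.resize(a,None,fx=2.5,fy=2.5,interpolation=cv2.INTER_CUBIC))
E
```

```text
o0 sq 284 [0.5661 0.1418] [131.6   0.8] -1.7 z [0.025  0.034  0.0429]
o0 sq 2749 [0.5763 0.2355] [108.6  50.2] 72.6 z [0.0289 0.0299 0.031 ]
o0 mit 1651 [0.5362 0.3641] [108.7  38.6] -88.6 z [0.0139 0.0151 0.0162]
o0 mit 90 [0.456  0.3279] [27.2  1.7] 63.1 z [0.0117 0.0207 0.0282]
o0 long 2395 [0.4126 0.2872] [139.8  41.7] 62.6 z [0.0335 0.0348 0.0359]
o0 plank 14650 [0.5249 0.0983] [250.1  97.2] -0.2 z [0.0781 0.0803 0.0961]
o1 sq 351 [0.568  0.1418] [135.3   1.3] -1.7 z [0.0242 0.0336 0.0428]
o1 sq 2609 [0.5763 0.2356] [109.3  50. ] 72.5 z [0.0288 0.03   0.0312]
o1 mit 1556 [0.5361 0.3642] [108.4  38.5] -88.3 z [0.0138 0.015  0.0161]
o1 mit 59 [0.4563 0.3283] [25.9  0.9] 63.0 z [0.0115 0.0196 0.0273]
o1 long 2256 [0.4125 0.287 ] [140.1  41.1] 62.7 z [0.0335 0.0348 0.036 ]
o1 plank 14535 [0.525  0.0988] [250.   97.8] -0.1 z [0.078  0.0803 0.0958]
b0 board 10554 [ 0.4805 -0.3013] [232.3 130.2] -5.4 z [0.0138 0.015  0.0166]
b0 board 126 [ 0.5935 -0.3714] [24.  14.6] 34.7 z [0.0147 0.0196 0.0207]
b0 board 123 [ 0.5717 -0.2216] [16.7 14.5] 44.2 z [0.0124 0.0158 0.0175]
b0 board 324 [ 0.
[... 805 characters left out ...]
59] [23.1 22.6] 41.6 z [0.0975 0.1028 0.1045]
top sq 596 [0.5732 0.2313] [109.7  50.3] 72.4 z [0.0244 0.0281 0.0326]
top mit 367 [0.5318 0.3591] [109.6  36.7] -88.6 z [0.0103 0.0135 0.0176]
top long 659 [0.4095 0.2829] [140.4  40.2] 62.7 z [0.0298 0.0335 0.0374]
top plank 2805 [0.5251 0.0965] [249.9  93.1] -0.2 z [0.0747 0.0791 0.0872]
top board 2495 [ 0.479 -0.305] [234. 132.] -5.5 z [0.01   0.0137 0.0181]
top board 55 [ 0.5324 -0.3131] [31.4 15.7] -86.0 z [0.0098 0.0133 0.0186]
top stop 157 [ 0.3833 -0.2953] [62.5 21.8] 84.2 z [0.0316 0.035  0.0385]
top jaw 85 [ 0.5211 -0.309 ] [64.7 20. ] 85.2 z [0.0314 0.0351 0.0402]
top knob 58 [ 0.648  -0.2285] [22.5 20.5] 62.8 z [0.0933 0.1006 0.1042]
```

View pics/b0c.png

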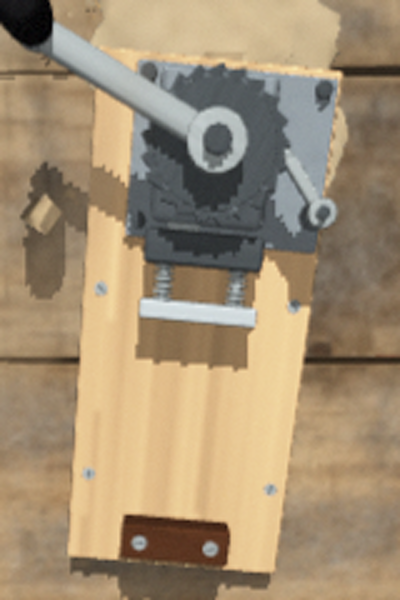

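```bash
python3 - <<'E'
from plant import robot
import numpy as np
pi=np.pi; d=np.deg2rad
for nm,p,ys in [("pick",(.5763,.2356,.014),(72.55,-107.45)),("place",(.4562,-.2990,.03),(-5.35,174.65)),
  ("knob0",(.6511,-.2259,.082),(59.65-0,59.65+180)),("knob3",(.5645,-.219,.082),(111.2,111.2+180))]:
    for y in ys:
        for z in (p[2],.25):
            q=robot.inverse_kinematics((p[0],p[1],z),[pi,0,d(y)]); print(nm,y,z,None if q is None else np.round(q,2))
E
```

```text
pick 72.55 0.014 [-0.01  0.72 -0.64  1.8   0.57  0.82 -1.23]
pick 72.55 0.25 [ 0.09  0.47 -0.77  1.6   0.34  1.22 -1.05]
pick -107.45 0.014 [ 0.29  1.   -1.19  1.78  1.03  1.14  1.58]
pick -107.45 0.25 [ 0.31  0.63 -1.18  1.59  0.59  1.33  1.89]
place -5.35 0.03 [ 0.75  0.53 -0.31  1.99  0.26  0.66 -1.39]
place -5.35 0.25 [ 0.78  0.25 -0.33  1.79  0.09  1.11 -1.25]
place 174.65 0.03 [ 1.    0.6  -0.66  1.98  0.54  0.75  1.5 ]
place 174.65 0.25 [ 0.91  0.27 -0.5   1.78  0.14  1.12  1.84]
knob0 59.65 0.082 [ 0.59  0.67 -0.47  1.6   0.35  0.96 -0.53]
knob0 59.65 0.25 [ 0.6   0.52 -0.49  1.44  0.25  1.25 -0.45]
knob0 239.65 0.082 [ 0.95  0.96 -1.19  1.58  0.93  1.25  2.22]
knob0 239.65 0.25 [ 0.94  0.75 -1.18  1.42  0.69  1.43  2.38]
knob3 111.2 0.082 [ 0.74  0.58 -0.61  1.81  0.42  0.88  0.31]
knob3 111.2 0.25 [ 0.75  0.39 -0.6   1.65  0.24  1.18  0.46]
knob3 291.2 0.082 [ 0.52  0.53 -0.3   1.82  0.2   0.83 -2.65]
knob3 291.2 0.25 [ 0.53  0.35 -0.3   1.66  0.11  1.15 -2.57]
```

```bash
python3 - <<'E'
from plant import robot
import numpy as np
from h import *
pi=np.pi; a=[pi,0,np.deg2rad(72.55)]
robot.grip(1.0,40)
robot.goto((.5763,.2356,.16),a); robot.sleep(.2)
print(robot.move_straight((.5763,.2356,.014),vel=.1,contact_N=8), robot.sense()["tcp_pos"])
robot.grip(0.0,40); s=robot.sense(); print(s["opening"],s["gripper_force"],s["wrist_force"],s["t"])
robot.move_straight((.5763,.2356,.25),vel=.15)
s=robot.sense(); print(s["opening"],s["gripper_force"],s["tcp_pos"],s["wrist_force"])
E
```

```text
False [0.57676511 0.23586282 0.01470717]
0.5636623531016518 40.67257583141327 [-1.56127866 -1.1758088   6.08224409] 9.1917
0.5573651333074459 41.20280921459198 [0.57589226 0.23530893 0.24899155] [-0.98783968 -0.2616642  -1.78615288]
```

```bash
python3 - <<'E'
from plant import robot
import numpy as np,cv2
from h import *
pi=np.pi; a=[pi,0,np.deg2rad(-5.35)]
robot.goto((.4562,-.2990,.22),a); robot.sleep(.4)
f=robot.grab_frame("wrist"); cv2.imwrite("pics/hand.png",f["image"][...,::-1]); W=cloud(f)
s=robot.sense(); p=s["tcp_pos"]; print(p,s["tcp_rot"],s["opening"],s["wrist_force"],s["t"])
for P,st in blob(W,(p[0]-.1,p[0]+.1,p[1]-.023,p[1]+.023),p[2]+.008,p[2]+.03): print(st,rect(P),np.percentile(P[:,2],[5,50,95]),P[:,0].max())
E
```

```text
[ 0.45628909 -0.29886645  0.21998622] [-3.14153370e+00  2.84607497e-05 -9.30784069e-02] 0.5582954628445153 [ 0.44717544  0.23559176 -1.74788347] 13.3417
[  260   149   114   202 18307] (array([ 0.45682156, -0.29886685]), array([100.92597198,  45.98728561]), 0.00223123119212687) [0.23401711 0.2350234  0.23602805] 0.5072854158517675
```

View pics/hand.png

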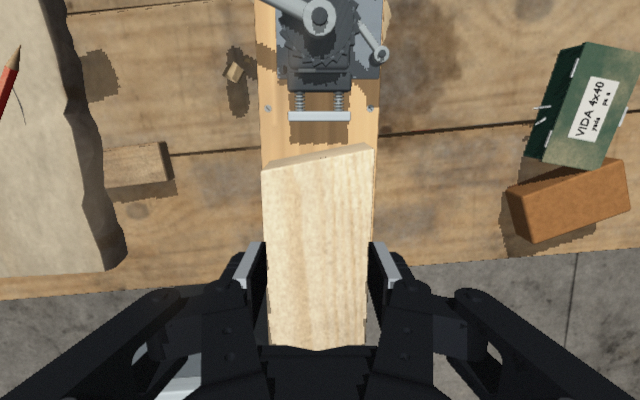

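```bash
python3 - <<'E'
from plant import robot
import numpy as np,cv2
from h import *
f=robot.grab_frame("wrist"); W=cloud(f)
p=robot.sense()["tcp_pos"]; yb=-.0934
def ana(W,c,yaw,lo,hi,r):
    c_,s_=np.cos(yaw),np.sin(yaw); D=W[...,:2]-c; X=D[...,0]*c_+D[...,1]*s_; Y=-D[...,0]*s_+D[...,1]*c_
    m=(abs(X)<r)&(abs(Y)<.032)&(W[...,2]>lo)&(W[...,2]<hi)
    X,Y=X[m]*1000,Y[m]*1000
    for k in range(-24,25,6):
        b=abs(Y-k)<2; print("Y",k,"X",X[b].min().round(1),X[b].max().round(1))
    for k in range(-50,60,20):
        b=abs(X-k)<3
        if b.sum(): print("X",k,"Y",Y[b].min().round(1),Y[b].max().round(1))
ana(W,p[:2],yb,p[2]+.010,p[2]+.02,.07)
print("before"); ana(cloud(dict(np.load("/tmp/o0.npz"))),np.array([.5763,.2356]),np.deg2rad(72.55),.026,.034,.065)
E
```

```text
Y -24 X -47.1 53.6
Y -18 X -47.0 53.3
Y -12 X -47.4 51.9
Y -6 X -48.7 50.9
Y 0 X -50.1 49.7
Y 6 X -49.7 48.4
Y 12 X -48.1 47.3
Y 18 X -46.7 46.0
Y 24 X -46.7 44.7
X -50 Y -23.0 15.6
X -30 Y -23.5 26.4
X -10 Y -23.0 26.0
X 10 Y -31.8 32.0
X 30 Y -23.7 26.7
X 50 Y -23.6 11.1
before
Y -24 X -53.8 54.2
Y -18 X -54.4 53.1
Y -12 X -54.2 52.8
Y -6 X -53.7 51.3
Y 0 X -54.2 49.6
Y 6 X -54.2 48.9
Y 12 X -54.3 47.5
Y 18 X -54.3 45.7
Y 24 X -54.2 44.5
X -50 Y -24.7 25.0
X -30 Y -24.9 25.0
X -10 Y -25.0 25.0
X 10 Y -24.8 24.5
X 30 Y -25.0 24.6
X 50 Y -24.8 12.0
```

The block is in hand, level and centred; the measured extents match those before the lift. One end is slightly oblique in the image, but the 50 x 30 mm section and its length identify it among the three offcuts. I'll place it with that end towards the jaw, so the square end sits against the stop.

```bash
python3 - <<'E'
from plant import robot
import numpy as np,cv2
from h import *
robot.move_straight((.4562,-.2990,.06),vel=.12); robot.sleep(.2)
print(robot.move_straight((.4562,-.2990,.0298),vel=.03,contact_N=6)); robot.sleep(.2)
s=robot.sense(); print(s["tcp_pos"],s["wrist_force"])
robot.grip(1.0); robot.sleep(.4)
s=robot.sense(); print(s["opening"],s["gripper_force"],s["wrist_force"])
p=s["tcp_pos"]; robot.move_straight((p[0],p[1],.2),vel=.15)
robot.goto((.47,-.29,.33),[np.pi,0,0]); robot.sleep(.4)
f=robot.grab_frame("wrist"); cv2.imwrite("pics/pl.png",f["image"][...,::-1]); np.savez("/tmp/pl.npz",**f); W=cloud(f)
print(robot.sense()["t"])
c=np.array([.4562,-.2990]); y=-.0934; D=W[...,:2]-c; X=D[...,0]*np.cos(y)+D[...,1]*np.sin(y); Y=-D[...,0]*np.sin(y)+D[...,1]*np.cos(y)
m=(abs(X)<.066)&(abs(Y)<.045)&(W[...,2]>.041)&(W[...,2]<.05); x,yy=X[m]*1e3,Y[m]*1e3
for k in range(-24,25,12): b=abs(yy-k)<2; print(k,x[b].min().round(1),x[b].max().round(1))
for k in (-40,0,30): b=abs(x-k)<3; print(k,yy[b].min().round(1),yy[b].max().round(1))
print(np.percentile(W[m][:,2],[5,50,95]))
cv2.imwrite("pics/plc.png",cv2.resize(f["image"][0:240,200:420,::-1],None,fx=2.5,fy=2.5))
E
```

```text
False
[ 0.45628877 -0.29909187  0.02986539] [ 0.36365414 -1.16516989 -0.49731555]
0.9995175856636501 0.0 [ 0.16733371 -0.14514487  0.2923643 ]
19.6167
-24 -55.1 52.7
-12 -56.1 51.6
0 -55.4 49.3
12 -55.3 46.8
24 -54.8 44.4
-40 -22.2 26.9
0 -23.0 25.9
30 -22.6 26.7
[0.04350025 0.04488497 0.0462398 ]
```

View pics/plc.png

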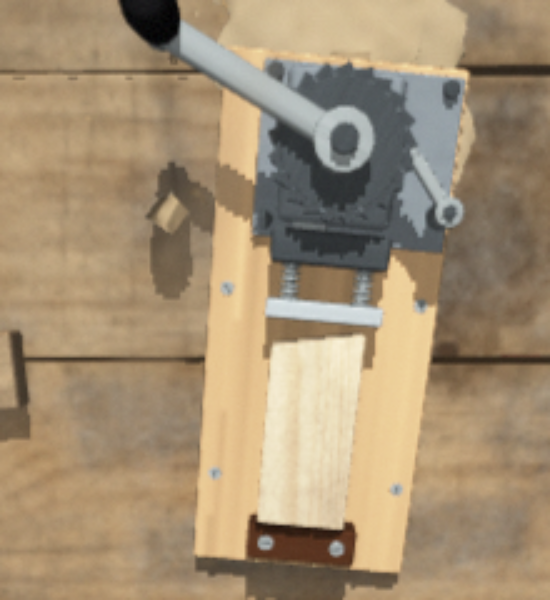

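The block lies flat between the stop (bottom, about (300,530)) and the jaw (323,312), with clearance at both ends. Its top is at 0.045 and its angle is right. Next is a close look at the knob, then the grip.

```bash
python3 - <<'E'
from plant import robot
import numpy as np,cv2
from h import *
pi=np.pi; H=[]
for p in [(.58,-.226,.22),(.60,-.26,.24)]:
    robot.goto(p,[pi,0,0]); robot.sleep(.3)
    W=cloud(robot.grab_frame("wrist"))
    for nm,lo,hi in [("top",.098,.11),("all",.083,.11)]:
        for P,st in blob(W,(.6,.7,-.28,-.17),lo,hi): 
            (c,r)=cv2.minEnclosingCircle((P[:,:2]*1000).astype(np.float32)); print(nm,st[4],np.array(c).round(1),round(r,1),rect(P)[:2],P[:,2].max())
E
```

```text
top 583 [ 651.5 -226. ] 11.4 (array([ 0.65163568, -0.22577162]), array([21.82668686, 21.7838974 ])) 0.10588747645979897
all 643 [ 651.4 -226.2] 11.9 (array([ 0.65157904, -0.22625624]), array([23.11684799, 22.51858139])) 0.10588747645979897
top 483 [ 651.6 -226.2] 11.3 (array([ 0.65165491, -0.22609026]), array([22.13288879, 21.17895508])) 0.10599104643292243
all 561 [ 651.5 -226.2] 11.9 (array([ 0.65139209, -0.22620004]), array([23.12117767, 22.55511093])) 0.10599104643292243
```

```bash
cat > lev.py <<'E'
from plant import robot
import numpy as np
pi=np.pi; H=np.array([.6010,-.3124]); TH0=np.deg2rad(59.65); Z=.082; R=.1
def pose(q): t=TH0+q; return [*(H+R*np.array([np.cos(t),np.sin(t)])),Z],[pi,0,t]
def state():
    s=robot.sense(); d=s["tcp_pos"][:2]-H; t=np.arctan2(d[1],d[0])
    F=s["wrist_force"]; tang=np.array([-np.sin(t),np.cos(t)]); rad=np.array([np.cos(t),np.sin(t)])
    return t-TH0, np.hypot(*d), -F[:2]@tang, F[:2]@rad, F[2], s["opening"], s["gripper_force"], s["t"]
def show(tag): v=state(); print(tag,*[f"{x:.3f}" for x in v]); return v
def arc(q0,q1,dq=.02,vel=.02):
    for q in np.arange(q0+dq,q1+1e-6,dq):
        p,a=pose(q); robot.move_straight(p,vel=vel,attitude=a); v=show(f"cmd {q:.2f}: ang r pull rad fz open grip t")
        if abs(v[2])>30: print("STOP"); return
E
python3 - <<'E'
from lev import *
p,a=pose(0)
robot.goto([p[0],p[1],.2],a); robot.sleep(.2)
print(robot.move_straight(p,vel=.1,contact_N=6)); robot.sleep(.2); show("down")
robot.grip(0.0,25); robot.sleep(.2); v=show("gripped")
arc(0,.20)
E
```

```text
False
down -0.003 0.100 -0.521 -1.001 0.010 0.998 0.000 23.883
gripped 0.000 0.100 -0.586 -0.286 2.252 0.259 24.552 24.692
cmd 0.02: ang r pull rad fz open grip t 0.014 0.100 1.641 -0.703 0.839 0.257 24.497 24.942
cmd 0.04: ang r pull rad fz open grip t 0.038 0.100 3.137 -0.509 0.427 0.253 24.623 25.192
cmd 0.06: ang r pull rad fz open grip t 0.062 0.100 1.046 -0.930 1.489 0.253 24.686 25.442
cmd 0.08: ang r pull rad fz open grip t 0.078 0.100 3.923 -1.107 1.356 0.255 24.682 25.692
cmd 0.10: ang r pull rad fz open grip t 0.108 0.100 0.401 -1.055 3.217 0.257 24.874 25.942
cmd 0.12: ang r pull rad fz open grip t 0.123 0.100 1.218 -0.898 2.283 0.257 24.820 26.192
cmd 0.14: ang r pull rad fz open grip t 0.145 0.100 1.887 -1.220 3.354 0.255 24.909 26.442
cmd 0.16: ang r pull rad fz open grip t 0.159 0.100 1.421 -1.508 2.031 0.259 24.846 26.692
cmd 0.18: ang r pull rad fz open grip t 0.185 0.100 0.205 -1.119 2.897 0.256 24.989 26.942
cmd 0.20: ang r pull rad fz open grip t 0.201 0.100 2.120 -1.432 3.006 0.252 24.931 27.192
```

```bash
sed -i 's/attitude=a); v=/attitude=a); robot.sleep(.12); v=/' lev.py; python3 - <<'E'
from lev import *
arc(.20,.34,.0175)
E
```

```text
cmd 0.22: ang r pull rad fz open grip t 0.215 0.100 3.591 -2.269 2.499 0.257 24.871 27.558
cmd 0.24: ang r pull rad fz open grip t 0.265 0.100 -4.153 -3.479 7.977 0.255 25.416 27.925
cmd 0.25: ang r pull rad fz open grip t 0.273 0.100 -2.544 -2.839 5.426 0.253 25.224 28.292
cmd 0.27: ang r pull rad fz open grip t 0.289 0.100 -1.863 -2.883 5.830 0.255 25.259 28.658
cmd 0.29: ang r pull rad fz open grip t 0.302 0.100 -0.746 -1.995 6.360 0.256 25.220 29.025
cmd 0.31: ang r pull rad fz open grip t 0.311 0.100 -0.393 -2.737 4.276 0.255 25.157 29.392
cmd 0.32: ang r pull rad fz open grip t 0.322 0.100 1.029 -2.501 4.682 0.254 25.052 29.758
cmd 0.34: ang r pull rad fz open grip t 0.340 0.100 0.839 -2.861 3.359 0.258 25.027 30.125
```

The first click was clear: the pull went from 3.6 to -4.2 N near 0.24. On to the second.

```bash
python3 - <<'E'
from lev import *
arc(.34,.62,.02)
E
```

```text
cmd 0.36: ang r pull rad fz open grip t 0.364 0.100 0.961 -2.601 4.506 0.253 25.078 30.492
cmd 0.38: ang r pull rad fz open grip t 0.378 0.100 2.238 -2.700 3.896 0.253 24.975 30.858
cmd 0.40: ang r pull rad fz open grip t 0.401 0.100 2.288 -3.439 3.081 0.251 25.009 31.225
cmd 0.42: ang r pull rad fz open grip t 0.422 0.100 2.852 -3.812 3.786 0.250 24.990 31.592
cmd 0.44: ang r pull rad fz open grip t 0.440 0.100 2.782 -4.279 2.636 0.253 25.006 31.958
cmd 0.46: ang r pull rad fz open grip t 0.466 0.100 -0.137 -5.288 3.712 0.259 25.101 32.325
cmd 0.48: ang r pull rad fz open grip t 0.478 0.100 2.803 -4.619 2.701 0.258 24.962 32.692
cmd 0.50: ang r pull rad fz open grip t 0.492 0.100 3.735 -4.159 0.863 0.250 24.861 33.058
cmd 0.52: ang r pull rad fz open grip t 0.521 0.100 1.563 -4.346 3.586 0.257 25.025 33.425
cmd 0.54: ang r pull rad fz open grip t 0.567 0.100 -6.102 -4.527 8.929 0.253 25.533 33.792
cmd 0.56: ang r pull rad fz open grip t 0.580 0.100 -3.396 -4.133 5.901 0.254 25.378 34.158
cmd 0.58: ang r pull rad fz open grip t 0.589 0.100 -1.894 -3.505 4.951 0.249 25.261 34.525
cmd 0.60: ang r pull rad fz open grip t 0.600 0.100 -0.466 -3.518 2.632 0.257 25.055 34.892
cmd 0.62: ang r pull rad fz open grip t 0.615 0.100 1.350 -4.353 2.552 0.258 24.984 35.258
```

The second click came near 0.54, with a drop of about 8 N. On to the third, stopping at about 0.92.

```bash
python3 - <<'E'
from lev import *
import cv2
arc(.62,.92,.02); robot.sleep(.3); show("end")
f=robot.grab_frame("top"); cv2.imwrite("pics/end.png",cv2.resize(f["image"][130:270,340:480,::-1],None,fx=4,fy=4,interpolation=cv2.INTER_CUBIC))
E
```

```text
cmd 0.64: ang r pull rad fz open grip t 0.632 0.100 1.529 -4.489 1.725 0.258 24.942 35.625
cmd 0.66: ang r pull rad fz open grip t 0.649 0.100 2.809 -5.246 1.004 0.256 24.911 35.992
cmd 0.68: ang r pull rad fz open grip t 0.666 0.100 1.948 -4.452 0.572 0.257 24.889 36.358
cmd 0.70: ang r pull rad fz open grip t 0.685 0.100 2.411 -5.728 1.007 0.257 24.845 36.725
cmd 0.72: ang r pull rad fz open grip t 0.705 0.100 3.210 -6.933 0.662 0.253 24.929 37.092
cmd 0.74: ang r pull rad fz open grip t 0.723 0.100 3.660 -5.051 0.115 0.256 24.941 37.458
cmd 0.76: ang r pull rad fz open grip t 0.749 0.100 2.126 -5.648 1.435 0.256 25.044 37.825
cmd 0.78: ang r pull rad fz open grip t 0.759 0.100 3.733 -5.794 -0.436 0.258 24.907 38.192
cmd 0.80: ang r pull rad fz open grip t 0.779 0.100 4.320 -5.600 0.401 0.259 24.944 38.558
cmd 0.82: ang r pull rad fz open grip t 0.792 0.100 5.663 -5.146 -1.854 0.257 24.852 38.925
cmd 0.84: ang r pull rad fz open grip t 0.826 0.100 0.820 -5.431 0.923 0.255 25.121 39.292
cmd 0.86: ang r pull rad fz open grip t 0.850 0.100 2.097 -5.055 0.563 0.256 25.167 39.658
cmd 0.88: ang r pull rad fz open grip t 0.873 0.100 2.060 -4.900 2.248 0.253 25.205 40.025
cmd 0.90: ang r pull rad fz open grip t 0.895 0.100 1.093 -5.070 1.850 0.256 25.243 40.392
cmd 0.92: ang r pull rad fz open grip t 0.910 0.100 2.012 -5.287 0.052 0.259 25.107 40.758
end 0.910 0.100 1.832 -5.255 0.203 0.258 25.132 41.058
```

View pics/end.png

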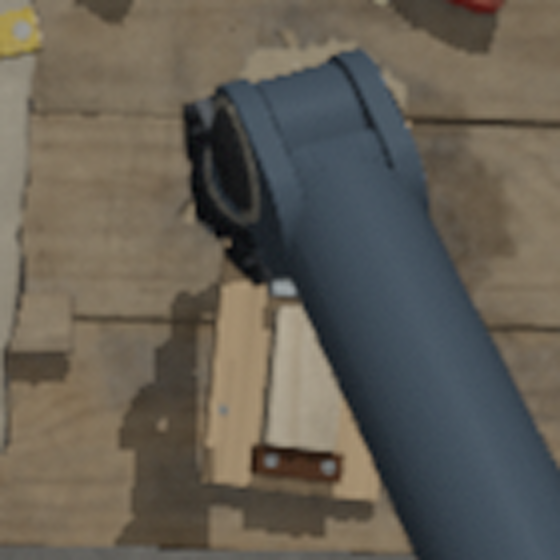

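The third click is felt: the pull dropped from 5.7 to 0.8 N near 0.82, and the lever now stands at about 0.91. The picture shows the block straight against the stop (300,460), with the jaw at its other end (285,288). The knob is still gripped, so I'm handing in.

```bash
python3 -c "
from plant import robot
print(robot.close_job())"
```

```text
the job is handed in; nothing more can be done
None
```

The square offcut is clamped flat and lengthwise between the end stop and the jaw, the lever is exactly three clicks round (about 0.91 rad) with the knob still gripped, and the job is handed in. The hand-in returned no verdict, and I chose the block by its 50 x 30 mm section because its jaw-side end slants by about 10 mm across its width.

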